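Unload the burn-in fixture into the transport tray, order reversed

ROBOT

A 7-joint arm with a two-finger parallel gripper is mounted at the origin on the work surface. World frame = base frame: x ahead of the robot, y to its left, z up, the work surface at z = 0. Lengths are in m, angles in rad, forces in N, time in s.
With the tool pointing down it reaches from about 0.425 to 0.825 m from the base axis. Payload 3.6 kg.
Tool frame: the origin (TCP) lies at the very end of the fingers, on their centre line; the grasp point (between the pads) lies r.grip_point_offset behind it (r.grip_point_offset is the distance from the TCP to the grasp point, in m); z points along the fingers, y is the line along which they close (so a half turn about z gives the same grasp; the last joint's range is limited). The gripper opens to 85 mm and grips with 20 to 120 N. Pads are 22 mm wide; open, the fingers measure 114 mm over their backs; the gripper's body (76 mm by 85 mm) begins 54 mm behind the grasp point. The pads swing forward as they close: fully open they stand 13 mm farther back than shut.
Start: joints at [-1.294, 0.615, -0.013, 1.423, 0.008, 1.103, -0.04], TCP at [0.194, 0.62, 0.231] pointing down, gripper open.
Joint ranges: [-3.12, 3.12], [-0.3, 2.06], [-1.34, 1.32], [0.26, 2.42], [-1.36, 4.5], [0.01, 1.98], [-2.84, 2.84]. Speed limits (rad/s): [2.79, 2.79, 3.14, 3.14, 3.14, 3.14, 3.14].

INTERFACE

Orientations are given as a unit quaternion [w, x, y, z].
In Python, from rig import r gives the robot as it stands. The module is installed in compiled form; this text tells all that it offers. Calls block until the motion is done:
- r.reach(position, orientation): joint-space move of the TCP to a pose.
- r.line_to(position, rot=None, velocity=0.15, f_stop=None): straight line of the TCP; rot=None keeps the orientation; velocity is the mean speed in m/s. With f_stop (N) it stops when the force on the tool has changed by that much, and returns True; else False.
- r.move_j(angles): joint-space move.
- r.let_go() and r.clamp(grip_force=None): open the fingers fully, or close them until they stop; grip_force is the grip in N (None keeps the last).
- r.wait(seconds).
- r.inverse_kinematics(position, orientation): joint angles nearest the present ones, or None.
- r.snapshot(name): name is "scene" or "top" or "wrist"; returns a dict with "pixels" (420x560x3 uint8, red, green, blue), "fx", "fy", "cx", "cy" (pixels), "rvec" (rotation vector, rad) and "tvec" (3), from world to camera coordinates, as OpenCV has them; the wrist camera has in their place "T_tool_cam" (4x4, takes a point from camera to tool coordinates, whose origin is the TCP and whose axes are the flange's). Camera axes: x right, y down, z forward; pixel columns grow to the right and rows downward; lengths in m; the calibration is good to about 2 mm. A picture is of the moment at which its call begins: read the wrist's pose just before it. There is no depth.
A pose or a line that the arm cannot do raises r.IKError and nothing moves.
- r.hand_in(): hands the job in; it is judged then, once.
Trained networks look in a picture, given as the dict that the camera call returned (one of the last four; its "shot" number tells which), for a name from the list of things; names that differ only in an ending like _2 or _b are one class to them, and where a whole thing is asked for, a point or a joint stands for the part that bears it (a point fixed in the world has none). Each returns a list of dicts, best first, with "conf" (0 to 1); they miss things now and then, are a little off and sometimes report something else, mostly with a low value. They report only what shows in the picture. A call takes as long as a camera call.
- r.search_frame(target, picture): "position" ([row, column] in pixels, amid what is visible of it).
- r.cut_out(target, picture): "mask" (420x560 bool, what is visible of it) and "position" ([row, column] in pixels, amid what is visible of it).
- r.mark_of(target, picture): "position" ([row, column] in pixels: a listed point, or the origin of a listed thing).
Readings, each from a call of its own:
- r.current_clock(): time.
- r.current_joint_pos(): joint angles.
- r.current_joint_velocities(): joint speeds.
- r.current_effort(): joint torques, N m.
- r.current_eef_pos(): TCP position.
- r.current_tcp_rot(): TCP orientation.
- r.current_ft_force(): force on the tool from outside, world axes, zero at the start.
- r.current_wrist_torque(): the same for the moment, N m.
- r.current_gripper_width(): opening from 0.0 (shut) to 1.0 (fully open).
- r.current_grasp_force(): force on a finger pad.
Only numpy, scipy, OpenCV 4.12 (cv2) and the standard library are available. Lean on these libraries where they do the work, as an engineer would, in place of code of your own. Each camera call takes 0.05 s, during which the arm holds its last target. There are 200 camera calls.

TASK

Swing the burn-in fixture's hold-down bar up and right back and leave it open, then move the four power modules into the grey tray, one to a pocket, in reverse order: seen from the robot, the module at the left end of the fixture goes into the pocket at the right end of the tray, its neighbour into the next pocket, and so on to the other end. Set them down gently, do not drop them, and leave every module standing upright on its pocket's floor.

Things in the scene. Friction and masses are not known exactly. Their poses are not given: they have to be found in the camera images.
- finned: Power module, foot 42 x 42 mm, 45 mm high, 0.1 to 0.3 kg, loose and upright in its cradle, square with it within 3 degrees. Origin: centre of its underside; z up, x and y along the foot's sides, as the cradle's. This one is a bare metal heatsink: a 14 mm thick base with five thin upright fins, which run along x over the full 42 mm to the top; grip it across x, on the fin ends.
- can: Power module, foot 42 x 42 mm, 45 mm high, 0.1 to 0.3 kg, loose and upright in its cradle, square with it within 3 degrees. Origin: centre of its underside; z up, x and y along the foot's sides, as the cradle's. This one is a round upright metal can, 38 mm in diameter, on a dark square foot 12 mm thick.
- box: Power module, foot 42 x 42 mm, 45 mm high, 0.1 to 0.3 kg, loose and upright in its cradle, square with it within 3 degrees. Origin: centre of its underside; z up, x and y along the foot's sides, as the cradle's. This one is a plain solid square metal box with four small dark screw heads at the corners of its flat top.
- slab: Power module, foot 42 x 42 mm, 45 mm high, 0.1 to 0.3 kg, loose and upright in its cradle, square with it within 3 degrees. Origin: centre of its underside; z up, x and y along the foot's sides, as the cradle's. This one is a narrow upright metal slab, 40 mm along x and 14 mm along y, on a dark square foot 12 mm thick.
- cradle_finned: Fixed black square cradle of the burn-in fixture where module 'finned' stands at the start. 56 x 56 mm outside, 12 mm high, walls and floor 4 mm; rim 24 mm above the bench. Origin: centre of its underside, 12 mm above the bench; y along the row, to the left seen from the robot, x away from the robot. Four alike in a row, pitch 64 mm.
- cradle_can: Fixed black square cradle of the burn-in fixture where module 'can' stands at the start. 56 x 56 mm outside, 12 mm high, walls and floor 4 mm; rim 24 mm above the bench. Origin: centre of its underside, 12 mm above the bench; y along the row, to the left seen from the robot, x away from the robot. Four alike in a row, pitch 64 mm.
- cradle_box: Fixed black square cradle of the burn-in fixture where module 'box' stands at the start. 56 x 56 mm outside, 12 mm high, walls and floor 4 mm; rim 24 mm above the bench. Origin: centre of its underside, 12 mm above the bench; y along the row, to the left seen from the robot, x away from the robot. Four alike in a row, pitch 64 mm.
- cradle_slab: Fixed black square cradle of the burn-in fixture where module 'slab' stands at the start. 56 x 56 mm outside, 12 mm high, walls and floor 4 mm; rim 24 mm above the bench. Origin: centre of its underside, 12 mm above the bench; y along the row, to the left seen from the robot, x away from the robot. Four alike in a row, pitch 64 mm.
- tray: Grey transport tray fixed on the bench between robot and fixture, 68 x 260 x 18 mm, walls and floor 4 mm, three dividers: a row of four pockets 60 x 60 mm inside. Origin: centre of its underside, on the bench; y along the row, to the left seen from the robot; pocket centres at x = 0, y = -96, -32, +32, +96 mm.
- bar (a joint): Hold-down bar, angle in rad: 0 down (start 0 to 0.05), 2.2 right back. Its steel rod lies over the cradle row's centre line, axis 91 mm above the bench; grip: 14 mm thick, 40 mm long black sleeve at the row's middle. Hinge axis: parallel, same height, 60 mm beyond (cradles' +x); the rod swings up and over it. Stiff (2.5 N at the rod): stays where left. Rubber feet hang to 3 mm above the modules.

How it is judged:
By the outcome, as a careful person would: the job done as asked, in the order asked, and still so for the second after the job is handed in, with the robot touching nothing.
It also fails if it takes over 109 s, if anything falls off the work surface, if the arm or the gripper's body presses on something with over 40 N, if the wrist force passes 120 N, or if a joint passes its speed limit or range.

## Working session

There is one attempt and no reset: what is moved stays moved. The work goes in short steps, each a Python script; the robot and the scene stay as the last script left them, time stands still between calls to the robot, and variables do not carry over. Pictures are saved under pics/ and viewed, at most 14 in all, crops included, and the job is handed in when it is done.

```bash
mkdir -p pics
cat > h.py <<'E'
import numpy as np, cv2
from scipy.spatial.transform import Rotation as R
from rig import r
N=['finned','can','box','slab']
def save(p,n): cv2.imwrite('pics/'+n+'.png',p['pixels'][:,:,::-1])
def ray(p,rc,tool=None):
    d=np.array([(rc[1]-p['cx'])/p['fx'],(rc[0]-p['cy'])/p['fy'],1.])
    if 'rvec' in p:
        M=cv2.Rodrigues(np.array(p['rvec'],float))[0]; t=np.array(p['tvec'],float).ravel()
        o=-M.T@t; d=M.T@d
    else:
        pos,q=tool; Rt=R.from_quat(np.roll(q,-1)).as_matrix(); T=np.array(p['T_tool_cam'])
        o=Rt@T[:3,3]+pos; d=Rt@T[:3,:3]@d
    return o,d/np.linalg.norm(d)
def tri(rays):
    A=sum(np.eye(3)-np.outer(d,d) for o,d in rays); b=sum((np.eye(3)-np.outer(d,d))@o for o,d in rays)
    x=np.linalg.solve(A,b); return x,max(np.linalg.norm((np.eye(3)-np.outer(d,d))@(x-o)) for o,d in rays)
def atz(ra,z): o,d=ra; return o+d*(z-o[2])/d[2]
E
python3 - <<'E'
from h import *
ps={n:r.snapshot(n) for n in('scene','top')}
for n,p in ps.items(): save(p,n+'0')
print(r.current_clock(),r.grip_point_offset,r.current_tcp_rot())
for t in N+['cradle_'+n for n in N]+['tray','bar']:
    m={n:r.mark_of(t,p) for n,p in ps.items()}
    print(t,{n:[(np.round(x['position']).tolist(),round(x['conf'],2)) for x in v[:2]] for n,v in m.items()}, end=' ')
    if all(m.values()):
        x,e=tri([ray(ps[n],m[n][0]['position']) for n in ps]); print(x.round(4),round(e,4))
    else: print()
print(r.current_clock())
E
```

```text
0.1 0.0187 [-1.64073350e-04  1.51299999e-01  9.88487193e-01 -1.16327094e-03]
finned {'scene': [([236.0, 229.0], 0.69)], 'top': [([215.0, 313.0], 0.72)]} [ 0.5934 -0.0254  0.005 ] 0.0034
can {'scene': [([295.0, 278.0], 0.87)], 'top': [([207.0, 238.0], 0.65)]} [0.6059 0.1108 0.0117] 0.0021
box {'scene': [([322.0, 314.0], 0.78), ([291.0, 276.0], 0.25)], 'top': [([210.0, 208.0], 0.77)]} [0.5971 0.1694 0.0098] 0.0052
slab {'scene': [([266.0, 255.0], 0.67)], 'top': [([212.0, 272.0], 0.95), ([209.0, 238.0], 0.19)]} [0.5981 0.0489 0.0078] 0.001
cradle_finned {'scene': [([239.0, 228.0], 0.9)], 'top': [([214.0, 311.0], 0.75)]} [ 0.5965 -0.0239  0.002 ] 0.0018
cradle_can {'scene': [([290.0, 280.0], 0.81), ([259.0, 253.0], 0.47)], 'top': [([209.0, 239.0], 0.58)]} [0.6011 0.1085 0.018 ] 0.0023
cradle_box {'scene': [([322.0, 312.0], 0.68)], 'top': [([209.0, 203.0], 0.68)]} [0.6006 0.1745 0.018 ] 0.0009
cradle_slab {'scene': [([263.0, 250.0], 0.8)], 'top': [([212.0, 271.0], 0.7)]} [0.6004 0.0473 0.0142] 0.0022
tray {'scene': [([217.0, 320.0], 0.98)], 'top': [([294.0, 280.0], 0.69)]} [ 0.4507  0.0312 -0.002 ] 0.0009Traceback (most recent call last):
  File "<stdin>", line 6, in <module>
ValueError: it knows: box, can, cradle_box, cradle_can, cradle_finned, cradle_slab, finned, slab, tray
```

View pics/scene0.png

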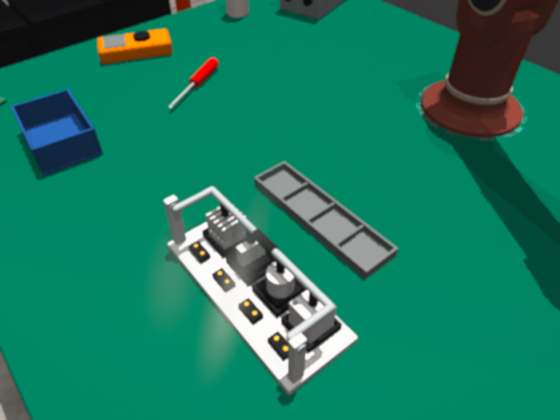

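View pics/top0.png

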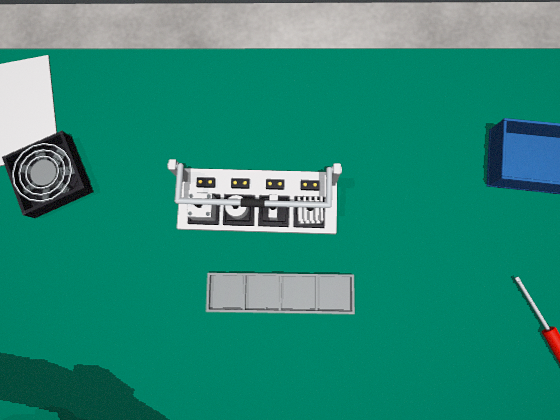

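```bash
cat >> h.py <<'E'
def Q(yaw,flip=0):
    m=np.array([[0,1,0],[1,0,0],[0,0,-1.]])  # tool y = world x
    q=(R.from_euler('z',yaw+flip*np.pi)*R.from_matrix(m)).as_quat(); return np.roll(q,1)
def tool(): return np.array(r.current_eef_pos()),np.array(r.current_tcp_rot())
E
python3 - <<'E'
from h import *
import pickle
for f in(0,1):
  for p in([.55,.075,.3],[.6,.17,.06],[.45,-.07,.05],[.45,.13,.05],[.695,.07,.12]):
    j=r.inverse_kinematics(p,Q(-.03,f)); print(f,p,None if j is None else np.round(j,2))
f=0 if r.inverse_kinematics([.55,.075,.3],Q(-.03,0)) is not None else 1
c=[]
for i,p in enumerate(([.56,.03,.28],[.50,.12,.28])):
    (r.reach if i==0 else r.line_to)(p,Q(0,f)); r.wait(.3)
    t=tool(); s=r.snapshot('wrist'); save(s,f'w{i}'); c.append((s,t)); print(t[0].round(4))
    print(np.array(s['T_tool_cam']).round(3).tolist())
    for n in['cradle_'+n for n in N]+['tray']:
        m=r.mark_of(n,s); print(n,[(np.round(x['position']).tolist(),round(x['conf'],2),atz(ray(s,x['position'],t),.0 if n=='tray' else .012).round(4)) for x in m[:1]])
pickle.dump(c,open('c.pkl','wb')); print(r.current_clock())
E
```

```text
0 [0.55, 0.075, 0.3] [-0.5   0.43  0.49  1.61 -0.22  1.15  0.01]
0 [0.6, 0.17, 0.06] [-0.49  0.79  0.3   1.68 -0.33  0.72 -0.06]
0 [0.45, -0.07, 0.05] [ 0.02  0.63  0.12  2.15 -0.2   0.37  0.28]
0 [0.45, 0.13, 0.05] [-0.47  0.64  0.22  2.12 -0.33  0.41 -0.03]
0 [0.695, 0.07, 0.12] [-0.33  0.83  0.39  1.39 -0.34  0.99  0.1 ]
1 [0.55, 0.075, 0.3] [ 0.01  0.42 -0.28  1.59  0.12  1.15  2.82]
1 [0.6, 0.17, 0.06] [-0.05  0.81 -0.46  1.66  0.47  0.78  2.39]
1 [0.45, -0.07, 0.05] [ 0.42  0.66 -0.47  2.14  0.65  0.48  2.57]
1 [0.45, 0.13, 0.05] [-0.07  0.66 -0.38  2.11  0.54  0.47  2.25]
1 [0.695, 0.07, 0.12] [ 0.1   0.84 -0.45  1.38  0.39  1.02  2.68]
[0.56   0.0304 0.28  ]
[[0.001, -0.955, -0.298, 0.075], [1.0, 0.0, 0.001, -0.001], [-0.001, -0.298, 0.955, -0.143], [0.0, 0.0, 0.0, 1.0]]
cradle_finned []
cradle_can []
cradle_box []
cradle_slab []
tray [([170.0, 192.0], 0.78, array([0.4513, 0.0249, 0.    ]))]
[0.5003 0.1193 0.28  ]
[[0.001, -0.955, -0.298, 0.075], [1.0, 0.0, 0.001, -0.001], [-0.001, -0.298, 0.955, -0.143], [0.0, 0.0, 0.0, 1.0]]
cradle_finned [([268.0, 343.0], 0.81, array([ 0.5958, -0.022 ,  0.012 ]))]
cradle_can []
cradle_box []
cradle_slab [([220.0, 347.0], 0.77, array([0.5966, 0.0493, 0.012 ]))]
tray [([230.0, 240.0], 0.96, array([ 0.4518,  0.0301, -0.    ]))]
5.5417
```

View pics/w0.png

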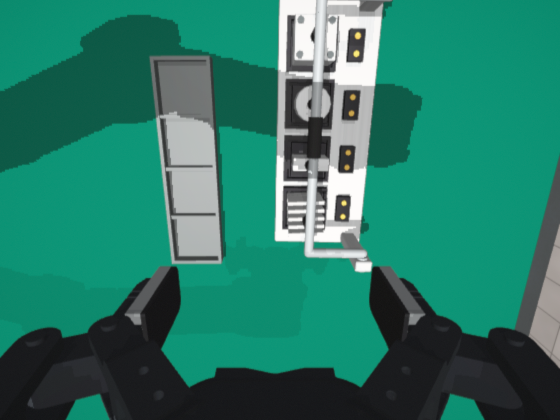

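View pics/w1.png

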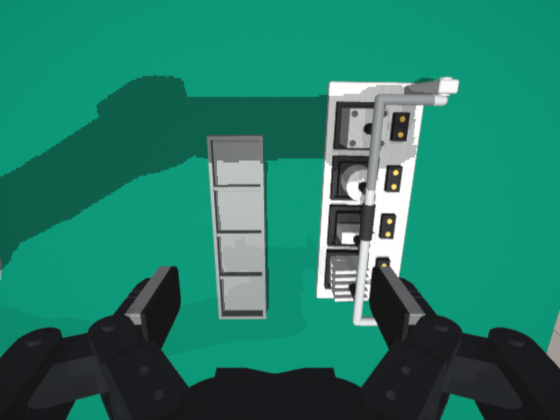

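Run:
```python
from h import *
import pickle
c=pickle.load(open('c.pkl','rb'))
px=[(137.5,315),(222,367.5)]
print('sleeve',tri([ray(s,p,t) for (s,t),p in zip(c,px)]))
S,T=c[1]; W,TW=c[0]
ts=pickle.load(open('c.pkl','rb'))
for p,z in(((82,330),.012),((297,318),.012),((137,208),.018),((136,264),.018),((318,220),.018),((318,267),.018)): print(p,atz(ray(S,p,T),z).round(4))
for p,z in(((240,276),.012),((57,151),.018),((57,212),.018),((263,173),.018),((263,222),.018),((20,321),.091),((230,310),.091)): print('w0',p,atz(ray(W,p,TW),z).round(4))
```

```text
sleeve (array([0.59960892, 0.07578586, 0.09381498]), np.float64(7.911629091415048e-05))
(82, 330) [0.5654 0.2214 0.012 ]
(297, 318) [ 0.5626 -0.0685  0.012 ]
(137, 208) [0.4191 0.1585 0.018 ]
(136, 264) [0.4873 0.1597 0.018 ]
(318, 220) [ 0.4207 -0.0994  0.018 ]
(318, 267) [ 0.489  -0.0995  0.018 ]
w0 (240, 276) [ 0.5619 -0.0684  0.012 ]
w0 (57, 151) [0.4193 0.1586 0.018 ]
w0 (57, 212) [0.4885 0.1587 0.018 ]
w0 (263, 173) [ 0.4206 -0.1001  0.018 ]
w0 (263, 222) [ 0.4878 -0.1     0.018 ]
w0 (20, 321) [0.6015 0.1797 0.091 ]
w0 (230, 310) [ 0.5984 -0.0232  0.091 ]
```

Run:
```python
from h import *
yaw=-.013; q=Q(yaw); S=np.array([.5996,.0758,.0938]); g=r.grip_point_offset
ax=np.array([np.cos(yaw),np.sin(yaw),0]); H=S+.06*ax; H[2]=.091; a0=.045
G=np.array([0,0,-g])
r.reach(S+G+[0,0,.09],q); r.line_to(S+G,q,.12)
r.clamp(30); print('w',r.current_gripper_width(),r.current_grasp_force(),np.round(r.current_ft_force(),1))
for a in np.linspace(a0,2.2,13)[1:]:
    P=H-.06*np.cos(a)*ax; P[2]=.091+.06*np.sin(a)
    st=r.line_to(P+G,q,.08,f_stop=30); print(round(a,2),st,np.round(r.current_ft_force(),1),round(r.current_gripper_width(),3))
    if st: break
t=tool();s=r.snapshot('scene');save(s,'swing')
print(t[0].round(4),r.current_clock())
```

```text
w 0.1526277470122891 29.249463379383087 [0.1 0.  1.1]
0.22 False [-0.8  0.4 -2.4] 0.148
0.4 False [-5.  0. -1.] 0.148
0.58 False [-8.2  0.2  1.2] 0.149
0.76 False [-12.1  -0.7   3.8] 0.152
0.94 False [-16.8  -0.9   7.7] 0.149
1.12 False [-24.3  -0.7  17.2] 0.148
1.3 False [-18.8   0.1  20. ] 0.149
1.48 False [-7.3 -0.3 13.5] 0.147
1.66 False [-4.3 -1.   7.7] 0.149
1.84 False [-3.7 -0.   5.8] 0.145
2.02 False [-1.9 -0.9  2.4] 0.148
2.2 False [-6.  -0.5  7.5] 0.151
[0.6949 0.0743 0.1224] 11.2167
```

View pics/swing.png

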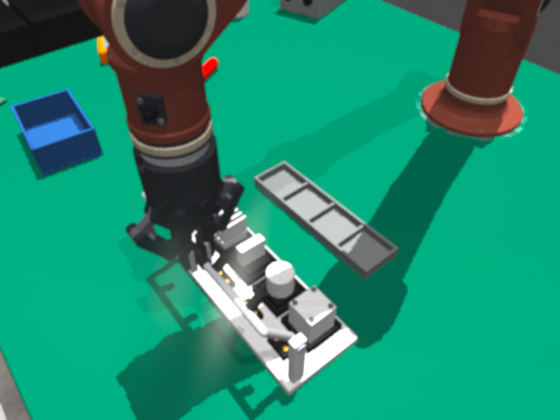

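Run:
```python
from h import *
import pickle
r.let_go(); p=np.array(r.current_eef_pos()); r.line_to(p+[0,0,.1],velocity=.15)
c=[]
for i,p in enumerate(([.52,.13,.28],[.54,.0,.28])):
    (r.reach)(p,Q(0)); r.wait(.3)
    t=tool(); s=r.snapshot('wrist'); save(s,f'v{i}'); c.append((s,t))
c.append((r.snapshot('top'),None))
for n in N+['cradle_'+n for n in N]+['tray']:
    m=[(s,t,r.mark_of(n,s)) for s,t in c]
    z=.0 if n=='tray' else .012 if 'cr' in n else .016
    print(n,[(round(k[0]['conf'],2),atz(ray(s,k[0]['position'],t),z).round(4)[:2].tolist()) if k else None for s,t,k in m],end=' ')
    rs=[ray(s,k[0]['position'],t) for s,t,k in m if k]
    print(*(tri(rs) if len(rs)>1 else ''))
pickle.dump(c,open('c2.pkl','wb')); print(r.current_clock())
```

```text
finned [(0.62, [0.5938, -0.0184]), (0.86, [0.5984, -0.021]), None] [ 0.59757181 -0.02335813  0.00683624] 0.0021127608092689
can [(0.67, [0.5973, 0.1062]), (0.77, [0.6003, 0.1079]), None] [0.59808022 0.10737304 0.02025555] 0.0016019776792905588
box [(0.65, [0.5993, 0.1753]), (0.78, [0.6056, 0.1707]), None] [ 0.60556448  0.17434388 -0.00120585] 0.0028475513822817907
slab [(0.59, [0.5956, 0.0435]), (0.96, [0.5974, 0.0441]), None] [0.59629892 0.04410124 0.01721585] 0.0008978918582829476
cradle_finned [(0.77, [0.5958, -0.0232]), None, None] 
cradle_can [(0.46, [0.5982, 0.0483]), None, None] 
cradle_box [None, None, None] 
cradle_slab [(0.93, [0.5988, 0.0469]), None, None] 
tray [(0.75, [0.4466, 0.0327]), (0.75, [0.4515, 0.0297]), None] [ 0.44669036  0.02806675 -0.01242767] 0.0022320434574630912
16.2167
```

View pics/v0.png

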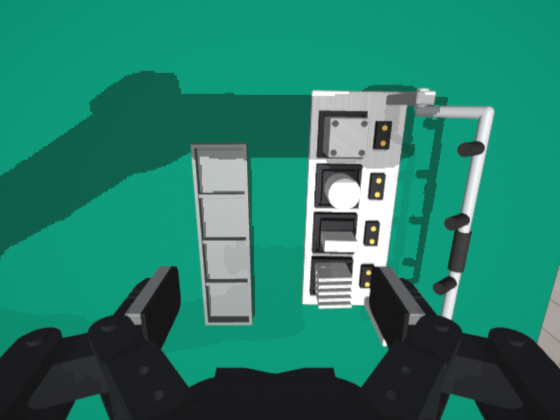

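View pics/v1.png

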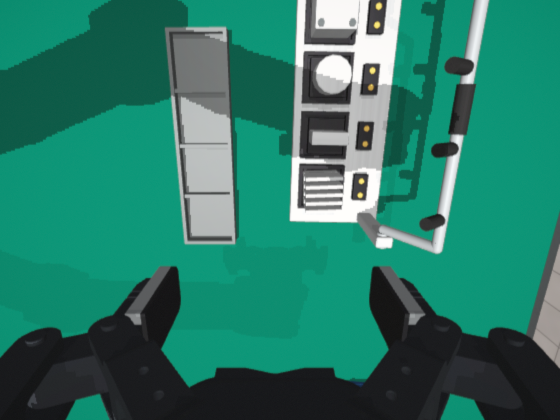

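Run:
```python
from h import *
import pickle
c=pickle.load(open('c2.pkl','rb'))
for n,a,b in(('sleeve',(252,460),(109,461)),('can',(190,343.5),(74,333.5)),('slab',(236,339),(137,328.5)),('finned',(285,333),(190,323.5)),('box',(138,349.5),None)):
    R2=[ray(s,p,t) for (s,t),p in zip(c,(a,b)) if p]
    print(n,*(tri(R2) if len(R2)>1 else ''),[atz(x,.061).round(4)[:2].tolist() for x in R2])
```

```text
sleeve [0.69195897 0.07487409 0.14514061] 0.0005817246644232674 [[0.745, 0.0355], [0.7374, 0.0744]]
can [0.60210215 0.10961212 0.04763953] 0.00019418366139742165 [[0.599, 0.113], [0.6, 0.1084]]
slab [0.60447803 0.04174026 0.02503612] 0.00035566653800786296 [[0.5972, 0.0565], [0.5982, 0.0448]]
finned [ 0.59727357 -0.01839257  0.04607796] 0.000711830932292079 [[0.5935, -0.0096], [0.5957, -0.0146]]
box [[0.6019, 0.1712]]
```

```bash
cat >> h.py <<'E'
YC=dict(box=.172,can=.109,slab=.044,finned=-.019); PO=dict(box=-.096,can=-.032,slab=.032,finned=.096)
def move(n,ty=-.013):
    q=Q(ty); x=.5996-ty*-1*(YC[n]-.0758)*-1; y=YC[n]
    r.reach([x,y,.13],q)
    print(n,'down',r.line_to([x,y,.032],q,.12,f_stop=12),tool()[0].round(4))
    r.clamp(40); print(' w',round(r.current_gripper_width(),3),round(r.current_grasp_force(),1))
    r.line_to([x,y,.115],velocity=.12)
    f=r.current_ft_force(); print(' held',round(r.current_gripper_width(),3),round(r.current_grasp_force(),1),np.round(f,1))
    px,py=.454-.003*PO[n],.0296+PO[n]; q=Q(.003)
    r.line_to([px,py,.115],q,.2); r.line_to([px,py,.030],q,.12); 
    r.wait(.2); print(' touch',r.line_to([px,py,.017],q,.02,f_stop=3),tool()[0].round(4),np.round(r.current_ft_force(),1))
    r.let_go(); r.line_to([px,py,.13],q,.15)
    print(' clock',r.current_clock())
E
python3 - <<'E'
from h import *
print(r.current_gripper_width())
move('box')
r.reach([.5,.06,.28],Q(0)); save(r.snapshot('wrist'),'b1')
E
```

```text
0.999328744017482
box down True [0.6015 0.1713 0.0944]
 w 0.001 0.0
 held -0.003 0.0 [ 0.3 -0.2  0. ]
 touch False [ 0.4543 -0.0664  0.017 ] [ 0.1 -0.6 -0.2]
 clock 23.8
```

View pics/b1.png

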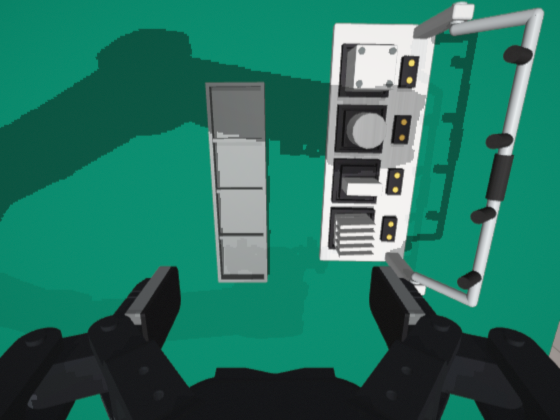

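```bash
python3 - <<'E'
s=open('h.py').read()
s=s.replace("    print(n,'down',r.line_to([x,y,.032],q,.12,f_stop=12),tool()[0].round(4))\n","""    r.wait(.3); st=r.line_to([x,y,.032],q,.08,f_stop=20); print(n,'down',st,tool()[0].round(4),np.round(r.current_ft_force(),1))
    if st: return False
""").replace("    r.line_to([x,y,.115],velocity=.12)\n","    if r.current_gripper_width()<.2: return False\n    r.line_to([x,y,.115],velocity=.12)\n").replace("    print(' clock',r.current_clock())","    print(' clock',r.current_clock()); return True")
open('h.py','w').write(s)
E
python3 - <<'E'
from h import *
if move('box'):
    r.reach([.5,.06,.28],Q(0)); save(r.snapshot('wrist'),'b2')
E
```

```text
box down True [0.6006 0.1721 0.0935] [-4.8  0.3  8.4]
```

Run:
```python
from h import *
q=Q(-.013); t=tool()[0]
r.line_to(t+[-.015,0,0],velocity=.05); r.line_to(t+[-.015,0,.13],velocity=.15)
r.reach([.64,.075,.21],q); r.clamp(30); r.line_to([.64,.075,.125],velocity=.12); r.wait(.3)
st=r.line_to([.70,.075,.125],velocity=.03,f_stop=14); print(st,tool()[0].round(4),np.round(r.current_ft_force(),1))
r.wait(.3); print(tool()[0].round(4),np.round(r.current_ft_force(),1))
save(r.snapshot('scene'),'push')
t=tool()[0]; r.line_to(t+[-.02,0,0],velocity=.08); r.line_to(t+[-.02,0,.1],velocity=.15); r.let_go()
c=[]
for i,p in enumerate(([.52,.1,.28],[.56,.05,.3])):
    r.reach(p,Q(0)); r.wait(.3); t=tool(); s=r.snapshot('wrist'); save(s,f'd{i}'); c.append((s,t))
import pickle; pickle.dump(c,open('c3.pkl','wb'))
cv2.imwrite('pics/d.png',np.hstack([s['pixels'][:300,200:,::-1] for s,_ in c])); print(r.current_clock())
```

```text
True [0.6739 0.0749 0.1241] [-0.3 -0.6  0.3]
[0.6733 0.0751 0.1235] [0.1 0.2 0.2]
35.6917
```

View pics/d.png

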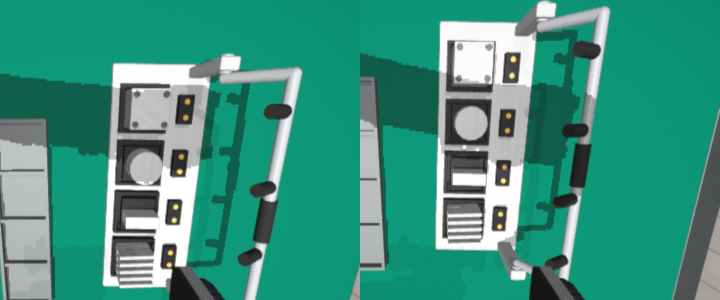

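Run:
```python
from h import *
import pickle
c=pickle.load(open('c3.pkl','rb'))
for n,a,b in(('sleeve',(221,465),(165,420.5)),('tip box',(111,467),(49,417)),('tip can',(190,453),(130,405)),('socket box',(108,386),(67,351)),('canTop',(167,346),(122,311))):
    x,e=tri([ray(s,p,t) for (s,t),p in zip(c,(a,b))]); print(n,x.round(4),round(e,4), 'ang',np.arctan2(x[2]-.091,x[0]-.6596))
```

```text
sleeve [0.6944 0.0744 0.1412] 0.0002 ang 0.9640842246827688
tip box [0.6749 0.171  0.1492] 0.0004 ang 1.3142948815724649
tip can [0.6709 0.107  0.1548] 0.0001 ang 1.3958540601518572
socket box [0.6502 0.1718 0.0221] 0.0008 ang -1.7059928437219674
canTop [0.6002 0.1094 0.0596] 0.0 ang -2.6552996424367254
```

```bash
python3 - <<'E'
s=open('h.py').read()
a=s.index("    r.reach([x,y,.13],q)"); b=s.index("    r.clamp(40)")
s=s[:a]+"""    x-=.001
    r.reach([x-.045,y,.14],q); r.line_to([x-.025,y,.07],q,.12); r.line_to([x-.013,y,.047],q,.06); r.wait(.3)
    st=r.line_to([x,y,.032],q,.05,f_stop=12); print(n,'down',st,tool()[0].round(4),np.round(r.current_ft_force(),1))
    if st: return False
"""+s[b:]
s=s.replace("    r.line_to([x,y,.115],velocity=.12)\n","    r.line_to([x,y,.058],velocity=.08); r.line_to([x-.06,y,.115],velocity=.12)\n")
open('h.py','w').write(s)
E
python3 - <<'E'
from h import *
if move('box'):
    r.reach([.5,.06,.28],Q(0)); save(r.snapshot('wrist'),'b2')
E
```

```text
box down False [0.5998 0.1718 0.0316] [-0.3  0.2  0.7]
 w 0.487 42.7
 held 0.489 42.3 [ 0.2  0.4 -1.8]
 touch True [ 0.4543 -0.0664  0.0204] [-0.6  0.1  4.3]
 clock 44.875
```

View pics/b2.png

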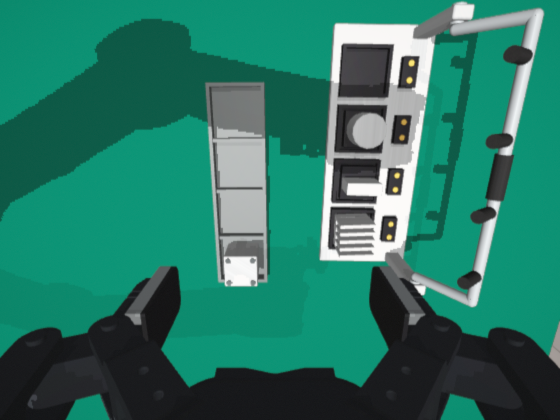

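Box stands upright in the right-end pocket (about row 270, col 240); its cradle is empty. I'll move the others, stopping if anything is off.

Run:
```python
from h import *
ok=all(move(n) for n in('can','slab','finned')); print(ok)
if ok:
    r.reach([.5,.06,.28],Q(0)); r.wait(.3); t=tool(); s=r.snapshot('wrist'); save(s,'e'); u=r.snapshot('scene'); save(u,'e2')
    for n in N: print(n,[tri([ray(s,a[0]['position'],t),ray(u,b[0]['position'])]) for a,b in[(r.mark_of(n,s),r.mark_of(n,u))] if a and b])
```

```text
can down False [0.599  0.1088 0.0316] [0.7 0.3 1.4]
 w 0.427 40.5
 held 0.43 40.7 [ 0.1  1.  -1.4]
 touch True [ 0.4541 -0.0024  0.0205] [-0.6  0.3  5.2]
 clock 54.275
slab down False [0.5981 0.0439 0.0316] [0.5 0.3 0.1]
 w 0.462 41.7
 held 0.462 41.2 [-0.5  0.2 -1.5]
 touch True [0.4539 0.0617 0.0204] [-0.5 -0.3  5.3]
 clock 62.3417
finned down False [ 0.5972 -0.0191  0.0316] [ 0.1 -0.9  0.1]
 w 0.479 40.5
 held 0.483 40.2 [ 1.   0.2 -2.8]
 touch True [0.4537 0.1257 0.0204] [-0.3  0.1  4.8]
 clock 70.8417
True
finned [(array([0.45023623, 0.12289227, 0.00078904]), np.float64(0.0019641478389226938))]
can [(array([ 0.45046126, -0.00860134, -0.00691739]), np.float64(0.0018394929472276527))]
box [(array([ 0.4549189 , -0.06652889, -0.00561388]), np.float64(0.0029540318001117696))]
slab [(array([ 0.45179137,  0.06307345, -0.00270416]), np.float64(0.0006317543038096947))]
```

```bash
python3 -c "
import cv2,numpy as np
a=cv2.imread('pics/e.png');b=cv2.imread('pics/e2.png')
cv2.imwrite('pics/ee.png',np.hstack([a[:320,180:],cv2.resize(b[130:400,130:430],(356,320))]))"
```

```text
(no output)
```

View pics/ee.png

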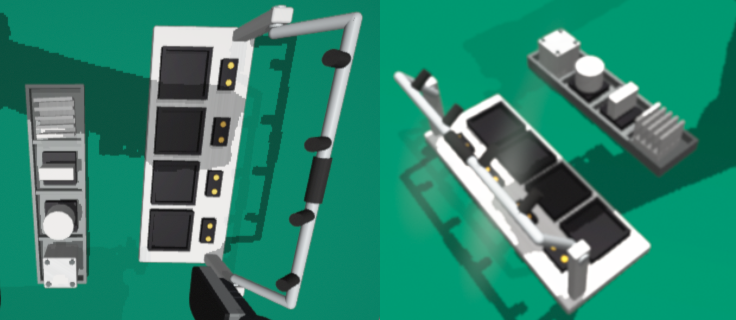

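All four modules stand upright in the tray in reversed order, from left to right finned, slab, can, box. The bar is right back and the cradles are empty.

```bash
python3 -c "
from h import *
print(r.hand_in(),r.current_clock())"
```

```text
the job is handed in; nothing more can be done
the job is handed in; nothing more can be done
```

The job is handed in: the bar is open right back (measured about 2.18 rad of 2.2), and the four modules stand upright in the tray in reverse order, at about 71 s of the 109 s allowed; the first two tries at the box stopped against the opened bar (most likely a rubber foot), so I pushed the bar further back before going on.

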